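# Right the toppled bottle and pack the sample carrier

## Task

Pack the long case, the two round jars and the square bottle into the grey carrier so that all four stand upright and flat on its floor, side by side. The square bottle has fallen over: first stand it upright on the bench and let go of it there, then take it up again to pack it; the other three may be packed before or after. Do not shift or knock over anything else on the bench.

Things in the scene. Friction and masses are not known exactly. Their poses are not given: they have to be found in the camera images.
- carrier: open grey plastic carrier box, fixed to the bench, outside 166 (its x) x 114 (its y) x 38 mm tall, walls 5 mm, so inside 156 x 104 mm; floor 5 mm thick; origin at the centre of its underside, z up
- case: long white plastic case, a closed block 140 (its x) x 42 (its y) x 72 mm tall, standing on its base; origin at the centre of its underside, z up; 0.22 kg or so
- wide_jar: round white screw-lid jar, 50 mm across, 70 mm tall, straight sided; origin at the centre of its underside, z up
- slim_jar: round white screw-lid jar, 44 mm across, 66 mm tall, straight sided; origin at the centre of its underside, z up
- bottle: white square bottle, lying on its side at the start: body 46 x 46 mm (its y, z) and 74 mm long, thin neck, round cap 30 mm across, 25 mm long. Own +x runs from base to cap; origin on that axis, 45 mm from the base: base at x = -45, shoulder +29, cap +42 to +67 mm. Standing cap up (+x up) the origin is 45 mm above its support. About 0.16 kg
- wash_bottle: white squeeze wash bottle, 68 mm across, about 195 mm tall with its bent spout; not to be moved; origin at the centre of its underside
- beaker: glass beaker, 60 mm across, 75 mm tall, in front of the carrier; not to be moved; origin at the centre of its underside
- flask: glass conical flask, 80 mm across the base, 113 mm tall; not to be moved; origin at the centre of its underside
- dish: low glass dish with plastic clips in it, 104 mm across, 35 mm tall, beyond the carrier; not to be moved; origin at the centre of its underside
- brush: lab brush lying down, 180 mm long; not to be moved; origin near its grip
- reagent: amber glass bottle with a black cap, 60 mm across, 120 mm tall; not to be moved; origin at the centre of its underside
- stopper: small cork stopper, 28 mm across, 26 mm tall, among the things on the left (+y); not to be moved; origin at the centre of its underside
- weight: small steel weight with a knob, 26 mm across, 34 mm tall, among the things on the right (-y); not to be moved; origin at the centre of its underside
Things that resemble listed ones, but are neither listed nor needed, are in the scene too. Leave any blue or turquoise look-alike of the bottle alone. What is shaped like the wide_jar but green is not meant.

How it is judged:
By the outcome, as a careful person would: the job done as asked, in the order asked, and still so for the second after the job is handed in, with the robot touching nothing.
It also fails if it takes over 72 s, if anything falls off the work surface, if the arm or the gripper's body presses on something with over 40 N, if the wrist force passes 120 N, or if a joint passes its speed limit or range.

## Robot

A 6-joint arm with a two-finger parallel gripper is mounted at the origin on the work surface. World frame = base frame: x ahead of the robot, y to its left, z up, the work surface at z = 0. Lengths are in m, angles in rad, forces in N, time in s.
With the tool pointing down it reaches from about 0.2 to 0.875 m from the base axis. Payload 3.4 kg.
Tool frame: the origin (TCP) lies between the finger pads; the fingertips stand 25 mm ahead of it and the grasp point (between the pads) lies 6 mm ahead of it (r.nose_length is the z of the fingertips in the tool frame, in m); z points along the fingers, x is the direction in which the jaws open and shut, and the axes are right-handed (so a half turn about z gives the same grasp; the last joint's range is limited). The gripper opens to 94 mm and grips with 3 to 60 N. Pads are 16 mm wide; open, the fingers measure 119 mm over their backs; the gripper's body (75 mm by 177 mm) begins 78 mm behind the grasp point.
Start: joints at [-1.252, 0.276, 1.505, -0, 1.361, -0.121], TCP at [0.245, -0.52, 0.206] pointing down, gripper open.
Joint ranges: [-2.89, 2.89], [-0.75, 2.08], [0.22, 2.7], [-1.18, 4.32], [0.11, 2.71], [-2.7, 2.7]. Speed limits (rad/s): [2.57, 2.57, 3.14, 3.14, 3.14, 3.14].

## Interface

Orientations are given as a unit quaternion [w, x, y, z].
In Python, from plant import r, gripper_to, inverse_kinematics, vision, models, telemetry gives the robot as it stands. Calls block until the motion is done:
- r.move_to(position, orientation): joint-space move of the TCP to a pose.
- r.move_l(position, rot=None, vel=0.15, guard=None): straight line of the TCP; rot=None keeps the orientation; vel is the mean speed in m/s. With guard (N) it stops when the force on the tool has changed by that much, and returns True; else False.
- r.movej(angles): joint-space move.
- gripper_to(opening, f_grip=None): finger opening in m; f_grip is the grip in N (None keeps the last); returns when the fingers have stopped.
- r.hold(seconds).
- inverse_kinematics(position, orientation): joint angles nearest the present ones, or None.
- vision.snapshot(name): name is "scene" or "top" or "wrist"; returns the picture (400x640x3 uint8, red, green, blue); there is no depth.
- vision.get_calibration(name): a dict with "fx", "fy", "cx", "cy" (pixels), "position" and "orientation" of the camera in the world. Camera axes: x right, y down, z forward; pixel columns grow to the right and rows downward; lengths in m; the calibration is good to about 2 mm. The wrist camera is an equidistant fisheye: a pixel r from the principal point sees the ray r / f radians off the axis. A picture is of the moment at which its call begins: read the wrist's pose just before it. get_calibration takes no time and is no camera call; for the wrist camera it gives the pose at the moment of the call.
A pose or a line that the arm cannot do raises r.PlanningError and nothing moves.
- r.sign_off(): hands the job in, once; it reports no verdict.
Trained networks look in the newest picture that a camera, given by its name, has taken for a name from the list of things; names that differ only in an ending like _2 or _b are one class to them, and where a whole thing is asked for, a point or a joint stands for the part that bears it (a point fixed in the world has none). Each returns a list of dicts, best first, with "score" (0 to 1); they miss things now and then, are a little off and sometimes report something else, mostly with a low value. They report only what shows in the picture. A call takes as long as a camera call. They do not tell look-alikes from the thing itself.
- models.boxes_of(thing, camera): "at" ([x, y, z] in m, in world coordinates, good to about 4 mm: the middle of the surface that is visible of it).
- models.regions_of(thing, camera): "pixels" (400x640 bool, what is visible of it).
- models.mark_of(thing, camera): "at" ([x, y, z] in m, in world coordinates, good to about 4 mm: a listed point, or the origin of a listed thing).
Readings, each from a call of its own:
- telemetry.current_t(): time.
- telemetry.current_joints(): joint angles.
- telemetry.current_dq(): joint speeds.
- telemetry.current_joint_efforts(): joint torques, N m.
- telemetry.current_ee_pos(): TCP position.
- telemetry.current_tool_rot(): TCP orientation.
- telemetry.current_wrist_force(): force on the tool from outside, world axes, zero at the start.
- telemetry.current_torque(): the same for the moment, N m.
- telemetry.current_opening(): finger opening in m.
Only numpy, scipy, OpenCV 4.12 (cv2) and the standard library are available. Lean on these libraries where they do the work, as an engineer would, in place of code of your own. Each camera call takes 0.05 s, during which the arm holds its last target. There are 200 camera calls.

## Working session

There is one attempt and no reset: what is moved stays moved. The work goes in short steps, each a Python script; the robot and the scene stay as the last script left them, time stands still between calls to the robot, and variables do not carry over. Pictures are saved under pics/ and viewed, on a budget of 10 in all, crops included, one or two more only if the job needs it, and the job is handed in when it is done.

```bash
ls; mkdir -p pics; python3 - <<'E'
from plant import r, gripper_to, inverse_kinematics, vision, models, telemetry
import cv2,numpy as np
for c in ("top","scene"):
    im=vision.snapshot(c); cv2.imwrite(f"pics/{c}0.png",im[:,:,::-1])
    k=vision.get_calibration(c); print(c,{a:np.round(b,3).tolist() for a,b in k.items()})
    for t in ["carrier","case","wide_jar","slim_jar","bottle"]+([] if c=="scene" else ["wash_bottle","beaker","flask","dish","brush","reagent","stopper","weight"]):
        m=models.mark_of(t,c)
        print(t,[(np.round(d["at"],3).tolist(),round(d["score"],2)) for d in m[:4]])
print(telemetry.current_t(), telemetry.current_tool_rot())
E
```

```text
pics
top {'fx': 403.013, 'fy': 403.013, 'cx': 324.723, 'cy': 199.956, 'position': [0.385, 0.015, 1.216], 'orientation': [-0.052, 0.712, -0.698, 0.057]}
carrier []
case [([0.39, 0.236, -0.0], 0.78)]
wide_jar [([0.628, 0.259, 0.0], 0.76), ([0.641, 0.35, 0.001], 0.58), ([0.665, -0.407, 0.0], 0.24)]
slim_jar [([0.395, -0.231, -0.0], 0.66), ([0.769, 0.086, 0.001], 0.51)]
bottle [([0.759, -0.292, 0.022], 0.95), ([0.366, -0.429, 0.027], 0.63), ([0.633, -0.254, 0.022], 0.62)]
wash_bottle [([0.532, 0.438, 0.004], 0.69), ([0.771, 0.089, -0.002], 0.23)]
beaker [([0.508, -0.278, 0.005], 0.73), ([0.38, 0.037, -0.003], 0.55)]
flask [([0.538, -0.447, 0.004], 0.55)]
dish [([0.771, 0.085, 0.001], 0.85)]
brush [([0.777, -0.09, 0.005], 0.78), ([0.773, 0.085, 0.001], 0.28)]
reagent [([0.665, -0.41, 0.002], 0.72)]
stopper [([0.507, 0.247, -0.001], 0.55), ([0.532, 0.439, 0.001], 0.43)]
weight [([0.504, -0.28, 0.003], 0.44)]
scene {'fx': 495.856, 'fy': 495.856, 'cx': 317.419, 'cy': 199.606, 'position': [1.411, 0.068, 1.019], 'orientation': [-0.243, 0.621, 0.699, -0.259]}
carrier [([0.564, -0.007, 0.002], 0.64)]
case [([0.393, 0.238, -0.002], 0.65), ([0.565, -0.01, -0.0], 0.37)]
wide_jar [([0.639, 0.348, 0.0], 0.84), ([0.632, 0.254, -0.0], 0.71)]
slim_jar [([0.396, -0.232, 0.001], 0.78)]
bottle [([0.759, -0.288, 0.024], 0.89), ([0.628, -0.255, 0.026], 0.86), ([0.365, -0.426, 0.02], 0.82), ([0.527, 0.44, -0.003], 0.43)]
1.0 [ 3.21181207e-05  8.44321761e-01 -5.35836507e-01  3.42495880e-05]
```

View pics/top0.png

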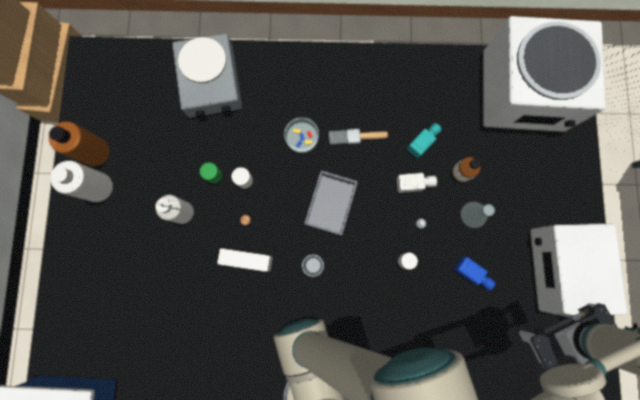

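View pics/scene0.png

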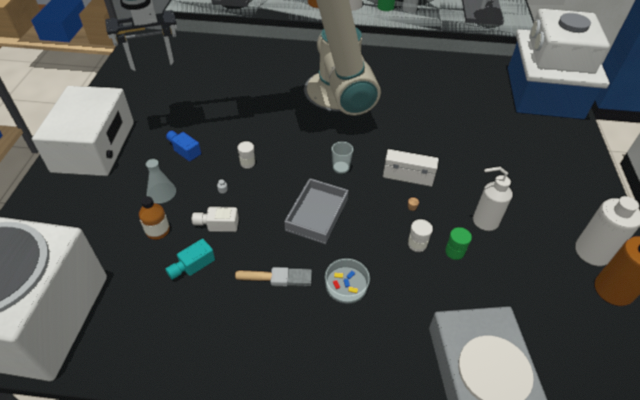

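The top view shows these candidates:
- **Bottles:** white at (415,182), teal at (425,140) and blue at (476,273). The white one with its cap toward -y is the one meant.
- **Wide jars:** white at (242,177) and green at (210,172). White is meant.
- **Others:** slim jar at (408,261), case at (244,260), carrier at (331,203), beaker at (313,265), stopper at (245,220) and weight at (421,223). The weight network's report at (0.504,-0.28) matches that last one, and the "beaker" report there is false.

Next I'll fit model silhouettes to the masks in both cameras.

```bash
cat > h.py <<'E'
from plant import r, gripper_to, inverse_kinematics, vision, models, telemetry
import cv2,numpy as np
from scipy.optimize import minimize
from scipy.spatial.transform import Rotation as R
def rot(q): return R.from_quat(np.roll(q,-1))
def quat(Rm): return np.roll(R.as_quat(Rm),1)
def project(P,k,fish=False):
    c=rot(k["orientation"]).inv().apply(np.asarray(P)-k["position"])
    if fish:
        rho=np.hypot(c[:,0],c[:,1])+1e-9; th=np.arctan2(rho,c[:,2]); u=c[:,:2]/rho[:,None]*th[:,None]
    else: u=c[:,:2]/c[:,2:]
    return u*[k["fx"],k["fy"]]+[k["cx"],k["cy"]]
def box(x0,x1,y0,y1,z0,z1): 
    e=np.linspace(0,1,7); return np.array([(x0+(x1-x0)*a,y0+(y1-y0)*b,z0+(z1-z0)*c) for a in e for b in e for c in (0,.5,1)])
def cyl(rad,h): return np.array([(rad*np.cos(t),rad*np.sin(t),z) for t in np.linspace(0,2*np.pi,48) for z in (0,h/2,h)])
capx=np.array([(x,.015*np.cos(t),.015*np.sin(t)) for t in np.linspace(0,2*np.pi,24) for x in (.042,.067)])
neck=np.array([(x,.010*np.cos(t),.010*np.sin(t)) for t in np.linspace(0,2*np.pi,24) for x in (.029,.042)])
SH={"carrier":[box(-.083,.083,-.057,.057,0,.038)],"case":[box(-.07,.07,-.021,.021,0,.072)],
 "wide_jar":[cyl(.025,.07)],"slim_jar":[cyl(.022,.066)],"bottle":[box(-.045,.029,-.023,.023,-.023,.023),capx,neck]}
S=4
def render(parts,k,fish):
    m=np.zeros((400*S,640*S),np.uint8)
    for p in parts:
        uv=((project(p,k,fish)+.5)*S-.5).astype(np.float32)
        cv2.fillPoly(m,[np.round(cv2.convexHull(uv)*16).astype(np.int32)],255,shift=4)
    return cv2.resize(m,(640,400),interpolation=cv2.INTER_AREA)/255.
def fit(t,views,p0,z=0.,yaw=True,parts=None):
    """views: (mask,calib,fish). returns x,y,yaw, 1-IoU"""
    def cost(p):
        a=p[2] if yaw else 0
        W=[R.from_euler("z",a).apply(q)+[p[0],p[1],z] for q in (parts or SH[t])]
        c=0
        for m,k,f in views:
            s=render(W,k,f); c+=1-np.minimum(s,m).sum()/np.maximum(s,m).sum()
        return c/len(views)
    p0=np.array(p0,float)[:3 if yaw else 2]; n=len(p0)
    sim=np.vstack([p0]+[p0+np.eye(n)[i]*[.012,.012,.15][i] for i in range(n)])
    o=minimize(cost,p0,method="Nelder-Mead",options=dict(initial_simplex=sim,xatol=2e-4,fatol=1e-4,maxiter=150))
    return o.x,o.fun
def mask(t,cam,near,k,fish=False,h=.03):
    """region of class t whose centroid is nearest the projected point"""
    uv=project(np.array([[near[0],near[1],h]]),k,fish)[0]; b=None
    for d in models.regions_of(t,cam):
        ys,xs=np.nonzero(d["pixels"])
        if len(xs)<20: continue
        e=np.hypot(xs.mean()-uv[0],ys.mean()-uv[1])
        if e<25 and (b is None or e<b[0]): b=(e,d["pixels"].astype(float),len(xs),d["score"])
    return b
E
cat > m.py <<'E'
from h import *
P0={"carrier":(.564,-.007,-.3),"case":(.39,.237,-.1),"wide_jar":(.629,.257,0),"slim_jar":(.396,-.231,0),"bottle":(.631,-.254,-1.6)}
V={t:[] for t in P0}
for c in ("top","scene"):
    im=vision.snapshot(c); k=vision.get_calibration(c)
    if c=="top":
        A=[cv2.resize(im[y-25:y+25,x-35:x+35],(392,280),interpolation=cv2.INTER_CUBIC) for x,y in ((415,182),(425,140),(228,175),(331,203))]
        cv2.imwrite("pics/crop1.png",np.vstack([np.hstack(A[:2]),np.hstack(A[2:])])[:,:,::-1])
    for t in P0:
        b=mask(t,c,P0[t],k)
        print(c,t,None if b is None else (round(b[0],1),b[2],round(b[3],2)))
        if b: V[t].append((b[1],k,False))
for t in P0:
    y="jar" not in t; z=.023 if t=="bottle" else 0
    for v in ([V[t][:1],V[t][1:],V[t]] if len(V[t])==2 else [V[t]]):
        if v: p,f=fit(t,v,P0[t],z,y); print(t,len(v),np.round(p,4),round(f,3))
E
python3 m.py
```

```text
top carrier (np.float64(0.4), 2162, 0.97)
top case (np.float64(0.6), 798, 0.56)
top wide_jar (np.float64(1.6), 326, 0.72)
top slim_jar None
top bottle (np.float64(1.6), 556, 0.78)
scene carrier (np.float64(3.8), 2570, 0.61)
scene case (np.float64(1.9), 1466, 0.78)
scene wide_jar (np.float64(1.5), 561, 0.63)
scene slim_jar (np.float64(1.9), 335, 0.84)
scene bottle (np.float64(2.1), 828, 0.83)
carrier 1 [ 0.5648 -0.0088 -0.2864] 0.033
carrier 1 [ 0.5621 -0.0101 -0.2636] 0.033
carrier 2 [ 0.5636 -0.0095 -0.2782] 0.04
case 1 [0.3911 0.2345 1.4483] 0.056
case 1 [0.3899 0.2338 1.4636] 0.039
case 2 [0.3909 0.2341 1.4467] 0.052
wide_jar 1 [0.6319 0.2574] 0.071
wide_jar 1 [0.6286 0.2561] 0.096
wide_jar 2 [0.6313 0.2562] 0.09
slim_jar 1 [ 0.3922 -0.2347] 0.148
bottle 1 [ 0.631  -0.2564 -1.4563] 0.094
bottle 1 [ 0.6298 -0.2568 -1.4587] 0.129
bottle 2 [ 0.6306 -0.2561 -1.4483] 0.115
```

View pics/crop1.png

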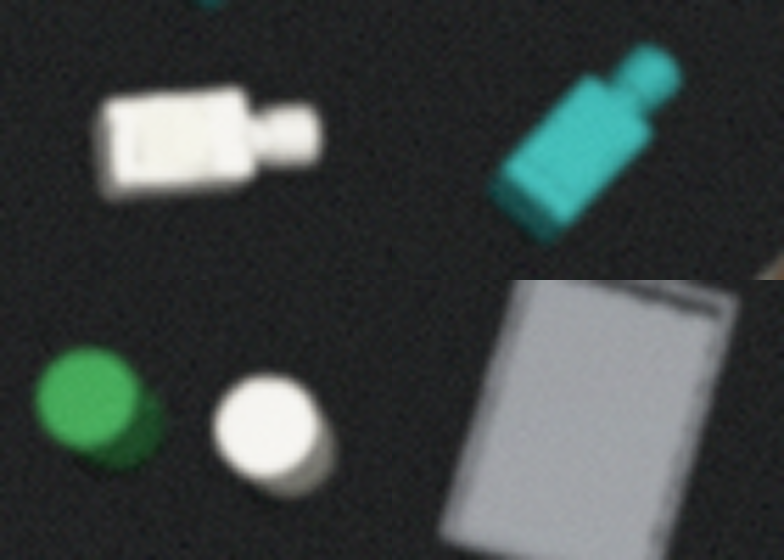

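```bash
cat > plan.py <<'E'
from h import *
C=np.array([.5635,-.0095]); CY=-.277
OBJ={"case":(.3907,.2341,1.452),"wide_jar":(.6305,.2565),"slim_jar":(.393,-.234)}
BP=np.array([.6305,-.2562,.023]); BU=-1.455; STAND=np.array([.585,-.175]); TH=np.radians(30)
def slot(x,y,z=0): return np.append(C+R.from_euler("z",CY).apply([x,y,0])[:2],z)
def frame(x,z): x=np.array(x,float);z=np.array(z,float); return R.from_matrix(np.c_[x,np.cross(z,x),z])
def down(psi): return frame([np.cos(psi),np.sin(psi),0],[0,0,-1])
def tcp(g,Rm): return np.asarray(g)-.006*Rm.apply([0,0,1])   # grasp point -> TCP
def best(psi,pos):
    J=telemetry.current_joints(); o=[]
    for s in (0,np.pi):
        q=inverse_kinematics(list(pos),list(quat(down(psi+s))))
        if q is not None: o.append((np.abs(np.array(q)-J).max(),s,np.array(q)))
    return min(o,key=lambda a:a[0]) if o else None
u=np.array([np.cos(BU),np.sin(BU),0])
a0=-np.cos(TH)*np.array([0,0,1])-np.sin(TH)*u
jaw0=np.cross([0,0,1],u)
UF=CY  # final pointing azimuth
uf=np.array([np.cos(UF),np.sin(UF),0]); a1=np.cos(TH)*uf-np.sin(TH)*np.array([0,0,1]); jaw1=np.cross([0,0,1],uf)
E
python3 - <<'E'
from plan import *
for n,g,psi in [("slim pick",(.393,-.234,.058),CY),("slim place",slot(-.053,-.026,.064),CY),("wide pick",(.6305,.2565,.058),CY),("wide place",slot(.05,-.023,.064),CY),
  ("case pick",(.3907,.2341,.058),1.452+np.pi/2),("case place",slot(0,.027,.064),CY+np.pi/2),("bottle top",slot(-.003,-.024,.3),CY)]:
    for dz in (0,.15):
        p=tcp(g,down(psi))+[0,0,dz]; print(n,dz,[None if (q:=inverse_kinematics(list(p),list(quat(down(psi+s))))) is None else np.round(q,2) for s in (0,np.pi)])
for s in (1,-1):
    for dz in (0,.1,.2):
        Rb=frame(s*jaw0,a0); Rf=frame(s*jaw1,a1)
        g0=BP+[0,0,.003]; g1=np.append(STAND,.045)+[0,0,.0]-.003*uf
        print("stand",s,dz,[None if (q:=inverse_kinematics(list(p),list(quat(Q)))) is None else np.round(q,2) for p,Q in ((tcp(g0,Rb)+[0,0,dz],Rb),(tcp(g1,Rf)+[0,0,dz],Rf))])
E
```

```text
slim pick 0 [array([-0.69,  0.23,  1.96, -0.  ,  0.95, -0.41]), None]
slim pick 0.15 [array([-0.69,  0.09,  1.72, -0.  ,  1.33, -0.41]), None]
slim place 0 [array([-0.18,  0.29,  1.86, -0.  ,  1.  ,  0.1 ]), None]
slim place 0.15 [array([-0.18,  0.16,  1.62, -0.  ,  1.36,  0.1 ]), None]
wide pick 0 [array([ 0.28,  0.53,  1.46, -0.  ,  1.15,  0.56]), array([ 0.28,  0.53,  1.46, -0.  ,  1.15, -2.58])]
wide pick 0.15 [array([ 0.28,  0.43,  1.24, -0.  ,  1.47,  0.56]), array([ 0.28,  0.43,  1.24, -0.  ,  1.47, -2.58])]
wide place 0 [array([-0.19,  0.42,  1.63, -0.  ,  1.08,  0.09]), None]
wide place 0.15 [array([-0.19,  0.32,  1.41, -0.  ,  1.42,  0.09]), None]
case pick 0 [array([ 0.39,  0.23,  1.97, -0.  ,  0.95, -2.64]), array([ 0.39,  0.23,  1.97, -0.  ,  0.95,  0.51])]
case pick 0.15 [array([ 0.39,  0.09,  1.72, -0.  ,  1.33, -2.64]), array([ 0.39,  0.09,  1.72, -0.  ,  1.33,  0.51])]
case place 0 [array([-0.09,  0.38,  1.72, -0.  ,  1.05, -1.39]), array([-0.09,  0.38,  1.72, -0.  ,  1.05,  1.75])]
case place 0.15 [array([-0.09,  0.26,  1.49, -0.  ,  1.39, -1.39]), array([-0.09,  0.
[... 167 characters left out ...]
09]), None]
stand 1 0 [array([-0.69,  0.76,  1.23,  0.35,  1.55, -0.89]), array([-0.57,  0.6 ,  2.64,  2.86,  1.14,  1.54])]
stand 1 0.1 [array([-0.69,  0.68,  1.12,  0.36,  1.72, -0.82]), array([-0.57,  0.22,  2.5 ,  2.71,  0.65,  1.77])]
stand 1 0.2 [array([-0.69,  0.63,  0.97,  0.37,  1.91, -0.75]), array([-0.57, -0.03,  2.32,  2.16,  0.31,  2.38])]
stand -1 0 [array([-0.69,  0.76,  1.23,  0.35,  1.55,  2.25]), array([-0.57,  0.6 ,  2.64,  2.86,  1.14, -1.6 ])]
stand -1 0.1 [array([-0.69,  0.68,  1.12,  0.36,  1.72,  2.32]), array([-0.57,  0.22,  2.5 ,  2.71,  0.65, -1.37])]
stand -1 0.2 [array([-0.69,  0.63,  0.97,  0.37,  1.91,  2.39]), array([-0.57, -0.03,  2.32,  2.16,  0.31, -0.77])]
```

The crop confirms it: the white bottle lies cap-right beside the teal one, and the white jar stands beside the green one. The stand pose I tried needs an awkward wrist configuration, so I'm scanning for a natural one.

```bash
python3 - <<'E'
from plan import *
L=[]
for th in (30,35):
  t=np.radians(th)
  for x in np.arange(.5,.74,.04):
    for y in (-.14,-.17,-.2):
      for uf_ in np.radians(np.arange(-180,180,15)):
        d=np.array([np.cos(uf_),np.sin(uf_),0]); a=np.cos(t)*d-np.sin(t)*np.array([0,0,1]); j=np.cross([0,0,1],d)
        for s in (1,-1):
          Rf=frame(s*j,a); g=np.array([x,y,.045]); qs=[inverse_kinematics(list(tcp(g,Rf)+[0,0,dz]),list(quat(Rf))) for dz in (0,.08,.16)]
          if any(q is None for q in qs): continue
          qs=np.array(qs); ref=np.array([-.69,.7,1.15,.35,1.7,-.85 if s==1 else 2.3])
          L.append((np.abs(qs-ref).max(),np.abs(np.diff(qs,axis=0)).max(),th,x,y,np.degrees(uf_),s,np.round(qs[0],2)))
L.sort(key=lambda l:l[0]+l[1])
print(len(L))
seen=set()
for l in L:
    k=(l[2],round(l[5]),l[6])
    if k in seen: continue
    seen.add(k); print([round(float(v),2) for v in l[:6]],l[6],l[7])
    if len(seen)>24: break
E
```

```text
Traceback (most recent call last):
ValueError: time passes only in moves, steps and waits
```

```bash
python3 - <<'E'
from plan import *
n=0
try:
 for th,y in ((35,-.17),):
  t=np.radians(th)
  for x in (.62,.7):
      for deg in (-15,-45,-75,-105,15):
        f=np.radians(deg); d=np.array([np.cos(f),np.sin(f),0]); a=np.cos(t)*d-np.sin(t)*np.array([0,0,1]); j=np.cross([0,0,1],d)
        Rf=frame(j,a); o=[]
        for dz in (0,.12):
          q=inverse_kinematics(list(tcp([x,y,.045],Rf)+[0,0,dz]),list(quat(Rf))); n+=1
          o.append(None if q is None else np.round(q,2).tolist())
        print(th,x,y,deg,o)
except ValueError as e: print(n,e)
print(telemetry.current_t())
E
```

```text
35 0.62 -0.17 -15 [[-0.49, 0.47, 2.47, 2.87, 0.77, 1.64], [-0.49, 0.15, 2.32, 2.53, 0.33, 2.03]]
35 0.62 -0.17 -45 [[-0.03, 0.5, 2.29, 4.14, 0.74, 1.22], None]
35 0.62 -0.17 -75 [None, [0.14, 0.43, 1.83, -1.14, 1.11, 0.55]]
35 0.62 -0.17 -105 [[0.1, 0.76, 1.52, -0.88, 1.42, 0.77], [0.1, 0.63, 1.43, -0.87, 1.56, 0.6]]
35 0.62 -0.17 15 [[-0.87, 0.5, 2.29, 1.75, 0.85, 2.0], [-0.87, 0.25, 2.16, 1.41, 0.85, 2.5]]
35 0.7 -0.17 -15 [[-0.4, 0.5, 2.29, 2.95, 0.62, 1.65], [-0.4, 0.25, 2.17, 2.69, 0.25, 1.93]]
35 0.7 -0.17 -45 [[-0.02, 0.55, 2.11, 4.28, 0.67, 1.03], None]
35 0.7 -0.17 -75 [None, [0.12, 0.53, 1.65, -1.11, 1.14, 0.45]]
35 0.7 -0.17 -105 [[0.09, 0.85, 1.29, -0.88, 1.5, 0.66], [0.09, 0.74, 1.21, -0.88, 1.63, 0.51]]
35 0.7 -0.17 15 [[-0.73, 0.54, 2.14, 1.78, 0.78, 2.13], [-0.73, 0.33, 2.03, 1.44, 0.76, 2.6]]
1.6
```

```bash
sed -i 's/radians(30)/radians(35)/; s/STAND=np.array(.*\]); TH/STAND=np.array([.60,-.195]); TH/; s/^UF=CY.*/UF=CY-np.pi\/2/' plan.py
python3 - <<'E'
from plan import *
Rb=frame(jaw0,a0); Rf=frame(jaw1,a1); L=lambda v:[float(i) for i in v]
p0=tcp(BP+[0,0,.004],Rb); p1=tcp(np.append(STAND,.045)-.004*uf,Rf)
gripper_to(.09,30)
r.move_to(L(p0+[0,0,.17]),L(quat(Rb)))
r.move_l(L(p0+[0,0,.03]),vel=.25); print("g",r.move_l(L(p0),vel=.06,guard=10))
gripper_to(.03,40); print("open",telemetry.current_opening(),telemetry.current_t())
r.move_l(L(p0+[0,0,.15]),vel=.25)
im=vision.snapshot("scene")
r.move_to(L(p1+[0,0,.13]),L(quat(Rf)))
r.move_l(L(p1+[0,0,.015]),vel=.2)
print("guard",r.move_l(L(p1-[0,0,.004]),vel=.03,guard=6),telemetry.current_ee_pos()-p1,telemetry.current_wrist_force(),telemetry.current_opening(),telemetry.current_t())
A=[im,vision.snapshot("scene")]
cv2.imwrite("pics/stand.png",np.hstack([cv2.resize(i[100:300,100:400],(400,267)) for i in A])[:,:,::-1])
E
```

```text
g False
open 0.045547685349379946 5.7
guard True [0.00023462 0.00010207 0.00016609] [1.42876581 1.73990358 4.91410884] 0.04508758241306486 9.0083
```

View pics/stand.png

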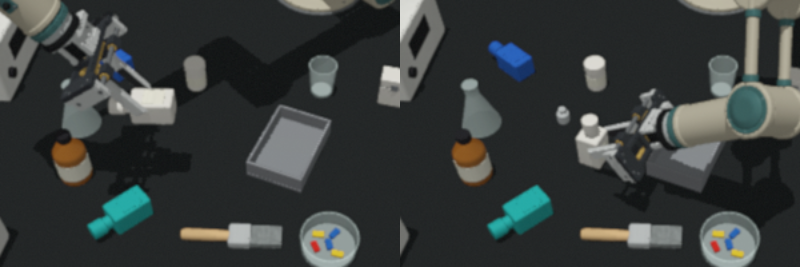

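The bottle is standing on the bench, still held. The left panel shows the earlier lift and the right panel shows it upright at (592,145). I'll release it, back off and re-measure.

```bash
cat > m2.py <<'E'
from plan import *
UP=R.from_euler("y",-90)
ST=[UP.apply(q)+[0,0,.045] for q in SH["bottle"]]
def see(ts,cams=("top","scene")):
    V={t:[] for t in ts}
    for c in cams:
        im=vision.snapshot(c); k=vision.get_calibration(c)
        for t,p in ts.items():
            b=mask(t,c,p,k,h=.04)
            if b: V[t].append((b[1],k,False))
    for t,p in ts.items():
        for v in ([V[t][:1],V[t][1:],V[t]] if len(V[t])==2 else [V[t]]):
            if v: print(t,len(v),*[np.round(i,4) for i in fit(t,v,p,0,"jar" not in t,ST if t=="bottle" else None)])
E
python3 - <<'E'
from m2 import *
L=lambda v:[float(i) for i in v]
gripper_to(.072)
p=telemetry.current_ee_pos(); r.move_l(L(p-.11*a1),vel=.2); r.move_l(L(p-.11*a1+[0,0,.12]),vel=.3)
see({"slim_jar":(.393,-.234,0),"bottle":(.6,-.195,CY)})
print(telemetry.current_t())
im=vision.snapshot("scene"); cv2.imwrite("pics/rel.png",im[100:260,130:400,::-1].repeat(2,0).repeat(2,1))
E
```

```text
slim_jar 1 [ 0.3979 -0.2334] 0.0827
slim_jar 1 [ 0.3925 -0.2332] 0.0721
slim_jar 2 [ 0.397  -0.2332] 0.1033
bottle 1 [ 0.6009 -0.1926 -0.4588] 0.136
bottle 1 [ 0.5949 -0.1958  0.019 ] 0.2271
bottle 2 [ 0.601  -0.1935 -0.374 ] 0.2254
11.2167
```

View pics/rel.png

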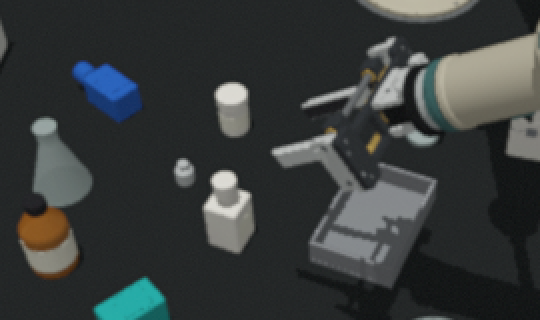

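The bottle now stands free at crop (229,215), with the weight, flask and reagent untouched. Next I'll pack the slim jar, then the wide jar, then the case.

```bash
cat > pp.py <<'E'
from m2 import *
L=lambda v:[float(i) for i in v]
def pp(n,pick,ps0,place,ps1,w,gz0=.058,gz1=.063,lift=.15,force=40):
    R0,R1=down(ps0),down(ps1)
    a=tcp([pick[0],pick[1],gz0],R0); b=tcp([place[0],place[1],gz1],R1)
    gripper_to(min(w+.034,.09),force)
    r.move_to(L(a+[0,0,lift]),L(quat(R0)))
    r.move_l(L(a+[0,0,.02]),vel=.35); g0=r.move_l(L(a),vel=.1,guard=8)
    gripper_to(w-.012,force); o=telemetry.current_opening()
    r.move_l(L(a+[0,0,lift]),vel=.35)
    r.move_to(L(b+[0,0,lift]),L(quat(R1)))
    r.move_l(L(b+[0,0,.05]),vel=.3)
    o1=telemetry.current_opening()
    g=r.move_l(L(b-[0,0,.004]),vel=.06,guard=6)
    d=telemetry.current_ee_pos()-b
    print(n,"pick guard",g0,"open",np.round([o,o1],4),"place guard",g,"dev mm",np.round(d*1000,1),np.round(telemetry.current_wrist_force(),1),"t",telemetry.current_t())
    return b,R1,g,d
def release(b,w,extra=.016,lift=.12):
    gripper_to(w+extra); r.move_l(L(b+[0,0,lift]),vel=.3)
E
python3 - <<'E'
from pp import *
b,_,g,d=pp("slim",(.3955,-.2333),CY,slot(-.053,-.026),CY,.044)
if abs(d[2])<.004: release(b,.044)
else: raise SystemExit("check")
b,_,g,d=pp("wide",(.6305,.2565),CY,slot(.050,-.023),CY,.050)
if abs(d[2])<.004: release(b,.050)
see({"slim_jar":tuple(slot(-.053,-.026)),"wide_jar":tuple(slot(.05,-.023))},("scene",))
im=vision.snapshot("scene"); cv2.imwrite("pics/jars.png",cv2.resize(im[110:290,150:450],(750,450))[:,:,::-1])
E
```

```text
slim pick guard False open [0.0415 0.0414] place guard True dev mm [-2.1  0.5 -0.9] [-0.3 -0.6 -2.2] t 17.0333
wide pick guard False open [0.0485 0.049 ] place guard True dev mm [-1.9  0.4 -1. ] [-0.  -0.3 -1.2] t 24.35
slim_jar 1 [ 0.5008 -0.023 ] 0.1928
wide_jar 1 [ 0.5936 -0.0482] 0.188
```

View pics/jars.png

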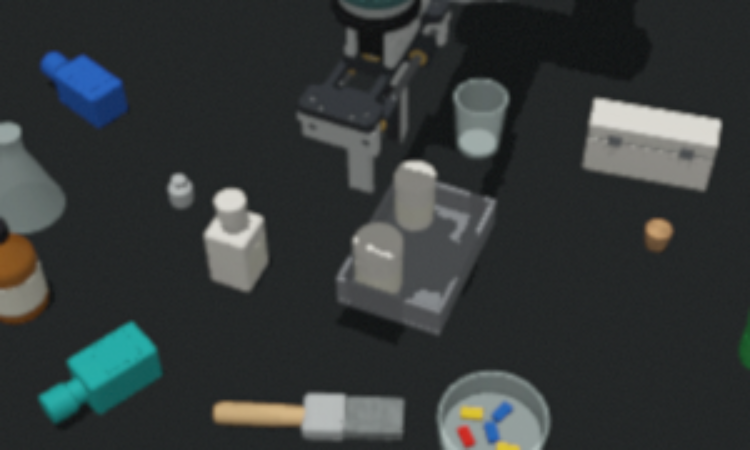

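Both jars stand in the carrier, slim at crop (414,195) and wide at (380,258). The scene fit is biased because the carrier wall hides their bases. I'll check them from the top camera once the arm is over the case, and re-measure the case and carrier at the same time.

```bash
python3 - <<'E'
from pp import *
R0=down(1.452+np.pi/2)
s=best(1.452+np.pi/2,tcp([.3907,.2341,.21],R0)); print(s[1],np.round(s[2],2))
r.move_to(L(tcp([.36,.33,.25],R0)),L(quat(down(1.452+np.pi/2+s[1]))))
im=vision.snapshot("top");k=vision.get_calibration("top")
cv2.imwrite("pics/top2.png",cv2.resize(im[140:280,220:450],(800,487),interpolation=cv2.INTER_CUBIC)[:,:,::-1])
for t,p in (("slim_jar",slot(-.053,-.026)),("wide_jar",slot(.05,-.023)),("bottle",[.6,-.195,0]),("case",[.39,.234,0])):
    b=mask(t,"top",p,k,h=.04)
    if not b: print(t,None); continue
    x,f=fit(t,[(b[1],k,False)],[p[0],p[1],{"case":1.45,"bottle":CY}.get(t,0)],.005 if "jar" in t else 0,"jar" not in t,ST if t=="bottle" else None)
    print(t,np.round(x,4),round(f,3), "slot coords",np.round(R.from_euler("z",-CY).apply([*(x[:2]-C),0])*1000,1))
print(telemetry.current_t())
E
```

```text
3.141592653589793 [ 0.39  0.09  1.72 -0.    1.33  0.51]
slim_jar [ 0.5088 -0.021 ] 0.247 slot coords [-49.5 -26.    0. ]
wide_jar [ 0.6059 -0.0459] 0.098 slot coords [ 50.8 -23.4   0. ]
bottle [ 0.6013 -0.1933 -0.501 ] 0.143 slot coords [  86.6 -166.5    0. ]
case [0.391  0.2342 1.4343] 0.051 slot coords [-232.6  187.2    0. ]
27.5
```

View pics/top2.png

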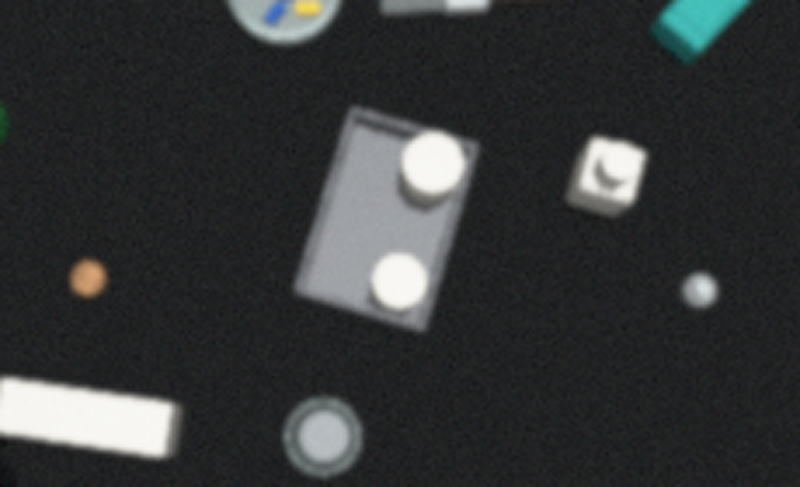

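Jars sit where planned, within 1 to 3 mm. The bottle is aligned with the carrier. Now the case.

```bash
python3 - <<'E'
from pp import *
b,_,g,d=pp("case",(.391,.2342),1.448+1.5*np.pi,slot(0.001,.0275),CY+1.5*np.pi,.042)
if abs(d[2])<.004: release(b,.042,.014,.16)
print(telemetry.current_t())
im=vision.snapshot("scene"); cv2.imwrite("pics/case.png",cv2.resize(im[110:290,150:450],(750,450))[:,:,::-1])
E
```

```text
case pick guard False open [0.0416 0.0413] place guard True dev mm [-0.6  0.7 -0.3] [1.  1.9 1.3] t 32.9
34.0417
```

View pics/case.png

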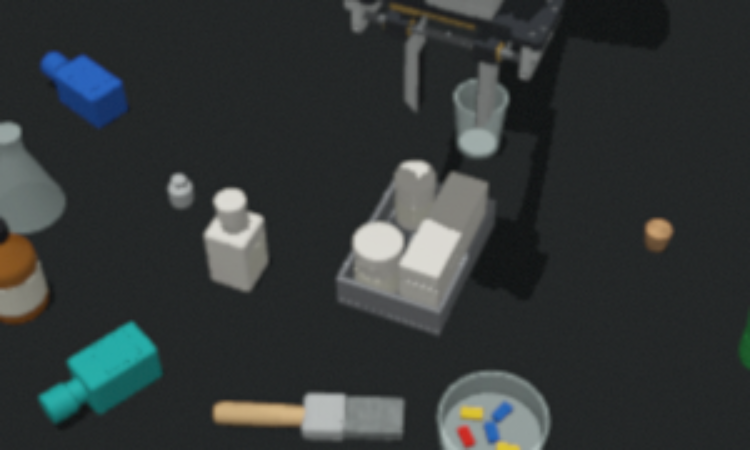

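Case is in flat, at crop (445,235), leaving the middle slot open. Now the bottle, held by its cap so the fingers stay above the neighbours.

```bash
python3 - <<'E'
from pp import *
b,_,g,d=pp("bottle",(.6005,-.194),CY,slot(-.001,-.0240),CY,.030,.106,.111,.14)
if abs(d[2])<.004:
    release(b,.030,.03,.12)
    R0=down(CY); r.move_to(L(tcp([.35,-.35,.3],R0)),L(quat(R0)))
print(telemetry.current_t())
A=[]
for c,s in (("scene",(110,290,170,410)),("top",(140,290,220,420))):
    im=vision.snapshot(c); A.append(cv2.resize(im[s[0]:s[1],s[2]:s[3]],(400,300),interpolation=cv2.INTER_CUBIC))
cv2.imwrite("pics/fin.png",np.hstack(A)[:,:,::-1])
for t in ["wash_bottle","beaker","flask","dish","brush","reagent","stopper","weight"]:
    print(t,[(np.round(m["at"],3).tolist(),round(m["score"],2)) for m in models.mark_of(t,"top")[:2]])
E
```

```text
bottle pick guard False open [0.0183 0.0183] place guard False dev mm [ 0.4 -0.1 -3.7] [-0.9  0.7  0.2] t 40.5833
43.3833
wash_bottle [([0.531, 0.439, -0.0], 0.82)]
beaker [([0.382, 0.042, -0.005], 0.63)]
flask [([0.538, -0.445, 0.001], 0.75)]
dish [([0.773, 0.086, -0.002], 0.65)]
brush [([0.78, -0.09, 0.001], 0.73), ([0.564, -0.005, 0.003], 0.43)]
reagent [([0.664, -0.41, 0.001], 0.91)]
stopper [([0.509, 0.247, -0.002], 0.38)]
weight [([0.508, -0.28, 0.005], 0.42)]
```

View pics/fin.png

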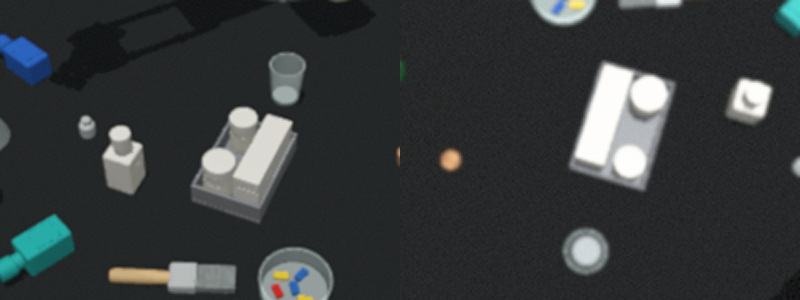

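The grasp missed. The opening closed to the commanded 18 mm, and the bottle still stands on the bench at left-panel (124,160). The three packed items look right. I'll hover over the cap and check it with the wrist camera.

```bash
python3 - <<'E'
from pp import *
see({"bottle":(.6,-.194,CY)})
R0=down(CY); gripper_to(.07,40)
r.move_to(L(tcp([.6005,-.194,.18],R0)),L(quat(R0)))
k=vision.get_calibration("wrist"); im=vision.snapshot("wrist").copy()
W=[R.from_euler("z",CY).apply(q)+[.6005,-.194,0] for q in ST]
for p in W:
    uv=project(p,k,True); cv2.polylines(im,[np.round(cv2.convexHull(uv.astype(np.float32))).astype(np.int32)],True,(255,0,0),1)
print(k["position"],project(np.array([[.6005,-.194,.112]]),k,True),telemetry.current_ee_pos(),telemetry.current_t())
s=vision.snapshot("scene")
cv2.imwrite("pics/wr.png",np.vstack([im, np.hstack([cv2.resize(s[130:250,180:350],(283,200)),np.zeros((200,357,3),np.uint8)])])[:,:,::-1])
E
```

```text
bottle 1 [ 0.5934 -0.1967  0.0505] 0.2375
[ 0.62004377 -0.12297159  0.36524245] [[320.47014506 203.19463879]] [ 0.60009461 -0.1953501   0.18699305] 45.7417
```

View pics/wr.png

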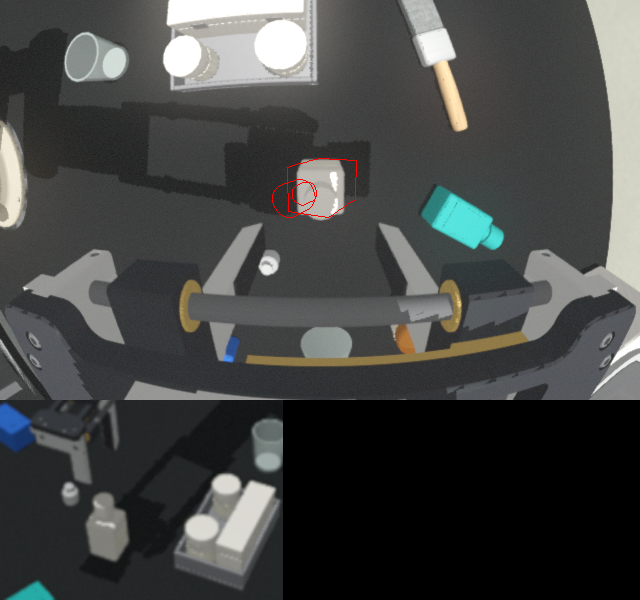

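My overlay model was wrong: I passed degrees as radians in the upright transform. The cap itself sits at the projected point, near (320,203), so the bottle is where I assumed. I'll check where the fingertips really project and refit the bottle with the bug fixed. No motion in this step.

```bash
sed -i 's/"y",-90)/"y",-90,degrees=True)/' m2.py; python3 - <<'E'
from pp import *
k=vision.get_calibration("wrist"); P=telemetry.current_ee_pos(); Q=rot(telemetry.current_tool_rot())
for y in (-.015,-.008,0,.008,.015): print(y,np.round(project(P+Q.apply([[s*telemetry.current_opening()/2,y,.025] for s in (-1,1)]),k,True)).tolist())
print(telemetry.current_opening(), Q.as_matrix().round(3).tolist())
im=vision.snapshot("wrist")
for t in ("bottle",):
    b=mask(t,"wrist",(.6,-.195),k,True,.06)
    if b: print("wrist",b[0],b[2],fit(t,[(b[1],k,True)],(.6,-.195,CY),0,True,ST))
vision.snapshot("scene");ks=vision.get_calibration("scene"); c=mask(t,"scene",(.6,-.195),ks,h=.05)
if c: print("scene",fit(t,[(c[1],ks,False)],(.6,-.195,CY),0,True,ST))
for m in models.regions_of("bottle","wrist")[:3]: 
    ys,xs=np.nonzero(m["pixels"]); print(m["score"],xs.min(),xs.max(),ys.min(),ys.max())
crop=cv2.resize(im[130:300,220:420],(800,680)[:2],interpolation=cv2.INTER_CUBIC)[:600]
cv2.imwrite("pics/wr2.png",crop[:,:,::-1]); print(telemetry.current_t())
E
```

```text
-0.015 [[270.0, 204.0], [371.0, 204.0]]
-0.008 [[270.0, 214.0], [371.0, 214.0]]
0 [[271.0, 224.0], [370.0, 224.0]]
0.008 [[271.0, 235.0], [370.0, 235.0]]
0.015 [[272.0, 244.0], [369.0, 244.0]]
0.0701609222401051 [[0.961, -0.275, 0.001], [-0.275, -0.961, -0.001], [0.001, 0.001, -1.0]]
wrist 1.572226411137598 2581 (array([ 0.60010933, -0.19446401, -0.28218704]), np.float64(0.05519648824028622))
scene (array([ 0.60049598, -0.19454414, -0.07858337]), np.float64(0.08550172676974865))
0.76 224 238 336 361
0.64 422 502 186 248
0.55 297 343 159 219
46.0417
```

View pics/wr2.png

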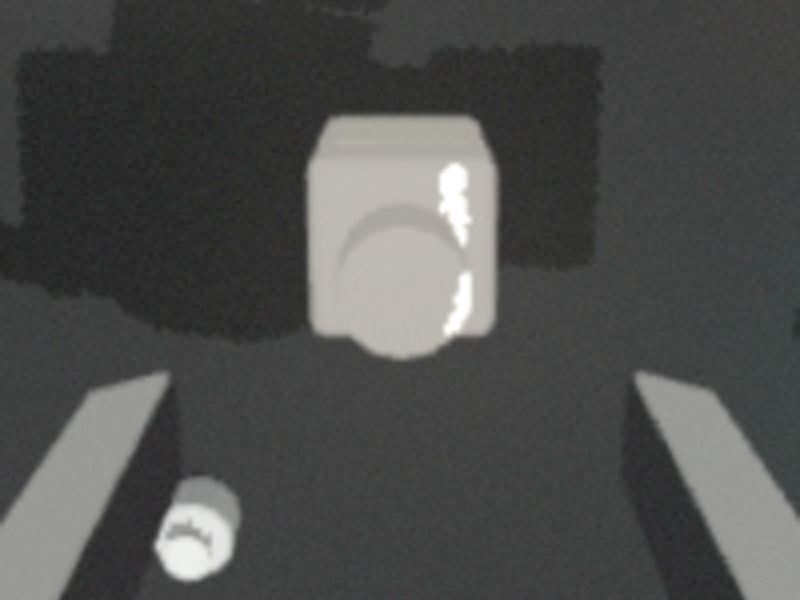

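The corrected fits agree: the bottle stands at (0.600,-0.1945) with yaw -0.28, and the tool is centred on it. The fingertip rows and spacing differ from the prediction, though, so I suspect the finger reach. I'll compare the nominal tips with the scene image numerically.

```bash
python3 - <<'E'
from pp import *
print("nose",r.nose_length)
k=vision.get_calibration("scene"); kw=vision.get_calibration("wrist"); P=telemetry.current_ee_pos(); Q=rot(telemetry.current_tool_rot())
for z in (.025,.015,.005,-.005):
    for x in (.035,.041): print(z,x,"scene",np.round(project(P+Q.apply([[s*x,y,z] for s in (-1,1) for y in (-.008,.008)]),k)).tolist(),"wrist",np.round(project(P+Q.apply([[s*x,-.008,z] for s in (-1,1)]),kw,True)).tolist())
s=vision.snapshot("scene")
cv2.imwrite("pics/tip.png",cv2.resize(s[120:220,190:310],(720,600),interpolation=cv2.INTER_CUBIC)[:,:,::-1])
E
```

```text
nose 0.025
0.025 0.035 scene [[249.0, 167.0], [244.0, 165.0], [236.0, 186.0], [230.0, 184.0]] wrist [[270.0, 214.0], [371.0, 214.0]]
0.025 0.041 scene [[251.0, 165.0], [245.0, 164.0], [234.0, 188.0], [228.0, 186.0]] wrist [[262.0, 213.0], [379.0, 214.0]]
0.015 0.035 scene [[249.0, 164.0], [243.0, 162.0], [235.0, 183.0], [229.0, 181.0]] wrist [[268.0, 218.0], [373.0, 218.0]]
0.015 0.041 scene [[250.0, 162.0], [244.0, 161.0], [234.0, 185.0], [228.0, 183.0]] wrist [[259.0, 218.0], [382.0, 218.0]]
0.005 0.035 scene [[249.0, 161.0], [243.0, 159.0], [235.0, 180.0], [229.0, 178.0]] wrist [[266.0, 223.0], [376.0, 223.0]]
0.005 0.041 scene [[250.0, 159.0], [244.0, 158.0], [233.0, 182.0], [227.0, 180.0]] wrist [[256.0, 223.0], [385.0, 223.0]]
-0.005 0.035 scene [[248.0, 158.0], [242.0, 156.0], [234.0, 177.0], [228.0, 175.0]] wrist [[263.0, 229.0], [378.0, 229.0]]
-0.005 0.041 scene [[250.0, 156.0], [244.0, 155.0], [233.0, 179.0], [227.0, 177.0]] wrist [[253.0, 229.0], [388.0, 229.0]]
```

View pics/tip.png

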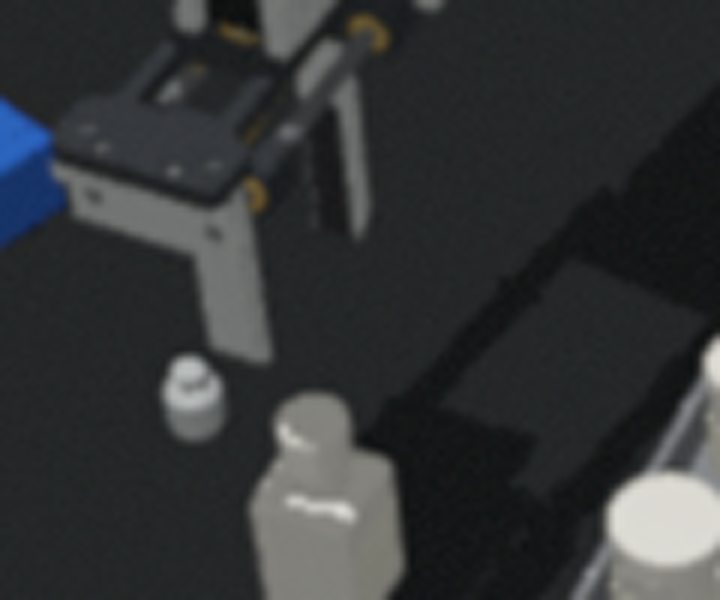

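Both cameras put the real fingertips about 30 mm higher than nominal, near tool z of -5 mm. So the pads closed just above the cap. I'll go 24 mm lower with the jaws wide open, and the closed opening will show what I hold: about 30 mm for the cap, about 45 mm for the body.

```bash
python3 - <<'E'
from pp import *
R0=down(CY); a=tcp([.6002,-.1945,.082],R0)
gripper_to(.09,40)
r.move_l(L(a+[0,0,.03]),vel=.25); print("guard",r.move_l(L(a),vel=.06,guard=6),np.round((telemetry.current_ee_pos()-a)*1e3,1))
gripper_to(.018,40); print("open",telemetry.current_opening(),telemetry.current_t())
if .024<telemetry.current_opening()<.034:
    r.move_l(L(a+[0,0,.03]),vel=.1); print("open",telemetry.current_opening(),telemetry.current_wrist_force())
s=vision.snapshot("scene")
cv2.imwrite("pics/tip2.png",cv2.resize(s[120:240,190:310],(500,500),interpolation=cv2.INTER_CUBIC)[:,:,::-1])
E
```

```text
guard False [ 0.  -0.  -0.2]
open 0.029192316228269913 48.65
open 0.02918405713618372 [-0.7912437   0.18931164 -1.6865899 ]
```

View pics/tip2.png

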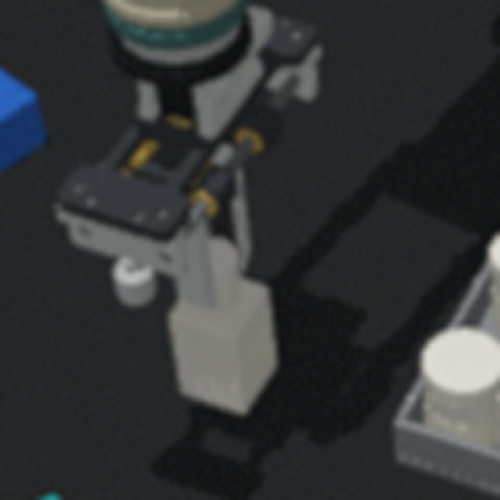

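The cap is gripped (29.2 mm) and the bottle is lifted and upright. Placing it now.

```bash
python3 - <<'E'
from pp import *
R0=down(CY); a=tcp([.6002,-.1945,.082],R0); b=tcp(slot(-.0005,-.024,.087),R0)
r.move_l(L(a+[0,0,.14]),vel=.3)
r.move_l(L(b+[0,0,.14]),vel=.25); r.move_l(L(b+[0,0,.085]),vel=.2); print(np.round((telemetry.current_ee_pos()-b)*1e3,1))
g=r.move_l(L(b-[0,0,.004]),vel=.06,guard=6); d=telemetry.current_ee_pos()-b
print(g,np.round(d*1e3,1),np.round(telemetry.current_wrist_force(),1),telemetry.current_opening(),telemetry.current_t())
if g and abs(d[2])<.004:
    gripper_to(.05); r.move_l(L(b+[0,0,.12]),vel=.25)
    r.move_to(L(tcp([.35,-.35,.3],R0)),L(quat(R0)))
A=[]
for c,s in (("scene",(110,290,170,410)),("top",(140,290,220,420))):
    im=vision.snapshot(c); A.append(cv2.resize(im[s[0]:s[1],s[2]:s[3]],(400,300),interpolation=cv2.INTER_CUBIC))
cv2.imwrite("pics/fin2.png",np.hstack(A)[:,:,::-1])
print(telemetry.current_t())
E
```

```text
[ 0.2 -1.2 84.6]
True [ 0.5 -0.2 -0.2] [-0.   0.1  3.5] 0.029334087716547316 52.2167
54.9333
```

View pics/fin2.png

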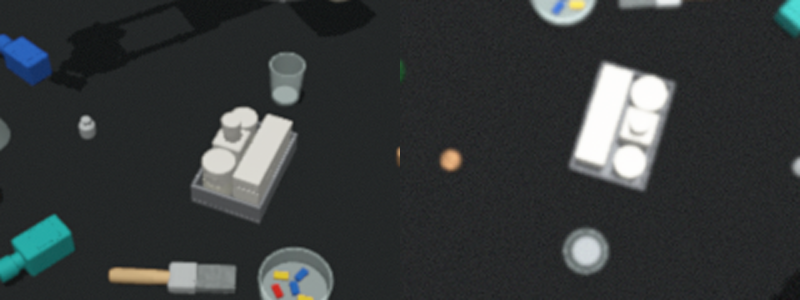

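All four stand in the carrier: case at right-panel (605,115), jars at (648,93) and (629,160), bottle at (640,126). The bottle touched down within 0.2 mm of the expected floor height.

```bash
python3 -c "
from plant import r,telemetry
r.sign_off(); print(telemetry.current_t())"
```

```text
the job is handed in; nothing more can be done
the job is handed in; nothing more can be done
```

The job is handed in, at about 55 s of the 72 s allowed. I stood the bottle upright on the bench and let go, then packed the slim jar, the wide jar and the case. The bottle went in last, held by its cap.

**Last checks:**
- **Fit:** the final top and scene pictures show all four standing side by side in the carrier. Each one touched down within 1 mm of the expected floor height.
- **Surroundings:** the beaker, dish, brush, weight, stopper and look-alikes visible in the last pictures look unmoved. The networks put the eight listed bystanders within about 5 mm of where they started, but I took those readings before the bottle's final placing.

**What failed or disagreed:**
- **Missed grasp:** my first try for the cap closed above it and did not move the bottle. Both cameras showed the fingertips about 30 mm shorter than stated. I went 24 mm lower and it held.
- **Wrong upright fits:** my early fits of the standing bottle used degrees as radians and were wrong. With that fixed, position agreed to within about 1 mm. The wrist fit's yaw matched the expected angle, while the scene fit's yaw was off by about 0.2 rad.
- **Jar positions:** the scene camera put the packed jars 5 to 12 mm off, because the carrier wall hides their bases. The top camera put them within 1 to 3 mm of plan. The slim jar's fit there was poor.

I viewed 14 pictures, four more than the budget of 10, because of the missed grasp.

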